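# Stand the fallen stiffener bottle up in the hatter's stock lane

## Robot

A 6-joint arm with a two-finger parallel gripper is mounted at the origin on the work surface. World frame = base frame: x ahead of the robot, y to its left, z up, the work surface at z = 0. Lengths are in m, angles in rad, forces in N, time in s.
With the tool pointing down it reaches from about 0.225 to 0.875 m from the base axis. Payload 3.4 kg.
Tool frame: the origin (TCP) lies between the finger pads; the fingertips stand 11 mm ahead of it and the grasp point (between the pads) lies 8 mm behind it (tips_ahead is the distance from the TCP to the fingertips, in m); z points along the fingers, x is the direction in which the jaws open and shut, and the axes are right-handed (so a half turn about z gives the same grasp; the last joint's range is limited). The gripper opens to 85 mm and grips with 20 to 120 N. Pads are 22 mm wide; open, the fingers measure 114 mm over their backs; the gripper's body (76 mm by 85 mm) begins 54 mm behind the grasp point. The pads swing forward as they close: fully open they stand 13 mm farther back than shut.
Start: joints at [1.115, 0.276, 1.505, -0, 1.361, -0.121], TCP at [0.189, 0.543, 0.242] pointing down, gripper open.
Joint ranges: [-2.89, 2.89], [-0.75, 2.08], [0.22, 2.7], [-1.18, 4.32], [0.11, 2.71], [-2.7, 2.7]. Speed limits (rad/s): [2.57, 2.57, 3.14, 3.14, 3.14, 3.14].

## Interface

Orientations are given as a unit quaternion [w, x, y, z].
In Python, from rig import get_state, get_image, sign_off, masks_of, tips_ahead gives the robot as it stands.
- The arm moves only by the tool play_rows, never from a script. Its argument "series" is a list of rows, each an object of numbers: "fingers": the closure, from -1 (fully open) to 1 (shut); "dx", "dy", "dz": the shift along the world's x, y, z in mm; "turn": the turn about the world's z in rad. A call has 1 to 20 rows; each row shifts and turns the pose as measured when the row begins; what a row does not reach is not made up. A row lasts 1/12 s, in which the tool goes at most 41.7 mm and 7.16 degrees, less where a joint would pass 70% of its speed; a pose out of reach is approached as far as the arm can. A call with a gripper value outside its range is refused whole. The fingers move at their own pace and stop on an object; "squeeze" is the grip in N (left out, the last holds). Time passes only in rows, so rows that do not move let the fingers close. It gives the time, the measured TCP pose, the force and the opening at its end, in the units of the state.
- get_state(): the state, without advancing time (a new reading comes with each control period).
- get_image(name): name is "scene" or "top" or "wrist"; returns a dict with "pixels" (480x640x3 uint8, red, green, blue), "vfov" (degrees; the focal length in pixels is half the picture's height over the tangent of half this angle, whatever the lens; pixels are square), "cx", "cy" (the principal point, pixels), "rvec" (rotation vector, rad) and "tvec" (3), from world to camera coordinates, as OpenCV has them; the wrist camera has in their place "hand_eye" (4x4, takes a point from camera to tool coordinates, whose origin is the TCP and whose axes are the tool frame's). Camera axes: x right, y down, z forward; pixel columns grow to the right and rows downward; lengths in m; the calibration is good to about 2 mm. A picture is of the moment at which its call begins: read the wrist's pose just before it. There is no depth.
- sign_off(): hands the job in, once; it reports no verdict.
Trained networks look in a picture, given as the dict that the camera call returned (one of the last four; its "shot" number tells which), for a name from the list of things; names that differ only in an ending like _2 or _b are one class to them, and where a whole thing is asked for, a point or a joint stands for the part that bears it (a point fixed in the world has none). Each returns a list of dicts, best first, with "p" (0 to 1); they miss things now and then, are a little off and sometimes report something else, mostly with a low value. They report only what shows in the picture. A call takes as long as a camera call. They do not tell look-alikes from the thing itself.
- masks_of(picture, label): "region" (480x640 bool, what is visible of it) and "xy" ([column, row] in pixels, amid what is visible of it).
The state is a dict: "clock": time; "qpos": joint angles; "qd": joint speeds; "effort": joint torques, N m; "position": TCP position; "ee_rot": TCP orientation; "contact_force": force on the tool from outside, world axes, zero at the start; "moment": the same for the moment, N m; "width": finger opening in m.
Only numpy, scipy, OpenCV 4.12 (cv2) and the standard library are available. Lean on these libraries where they do the work, as an engineer would, in place of code of your own. Each camera call takes 0.05 s, during which the arm holds its last target. There are 200 camera calls.

## Task

A green-capped bottle has fallen over in the wooden stock lane on the hatter's bench. Stand it upright on the lane floor between the guide strips, close beside the other green-capped bottle (at most about 2 cm of space between the two), set it down without dropping it, and leave it standing free. Do not knock over or push away the other bottles in the lane or the things on the bench.

Things in the scene. Friction and masses are not known exactly. Their poses are not given: they have to be found in the camera images.
- lane: Low wooden stock lane fixed to the bench, 86 x 440 mm, along its own y. Floor 6 mm thick (floor top 6 mm above the bench); guide strips along both sides, 62 mm apart inside, 12 mm wide, tops 14 mm above the bench; end stops 30 mm high at y = +-215 mm. Origin at the bench surface under its centre, z up. The row has a gap of 190 mm at its middle.
- fallen: White bottle, green cap and green band, lying along the lane in the gap, axis 33 mm above the bench, cap to the lane's +y end. 105 mm tall; body 54 mm diameter up to 70 mm from the foot, sloping shoulder, cap 30 mm diameter from 80 to 105 mm; about 0.2 kg. Origin: centre of its foot; z runs from foot to cap. This is the one to stand up.
- mate: White bottle, green cap and green band, standing in the lane beside the gap (which end of the gap varies). 105 mm tall; body 54 mm diameter up to 70 mm from the foot, sloping shoulder, cap 30 mm diameter from 80 to 105 mm; about 0.2 kg. Origin: centre of its foot; z runs from foot to cap. The fallen one must end up next to this one.
- other: White bottle, orange cap and orange band, standing in the lane beside the gap (which end of the gap varies). 105 mm tall; body 54 mm diameter up to 70 mm from the foot, sloping shoulder, cap 30 mm diameter from 80 to 105 mm; about 0.2 kg. Origin: centre of its foot; z runs from foot to cap. Leave alone.
- jar: Amber glass jar with steel lid, 46 mm diameter, 75 mm tall, near one end of the lane. Standing in the lane. Origin at the centre of its underside, z up. Leave alone.
- tin: Aluminium can with a blue label, 46 mm diameter, 85 mm tall, near one end of the lane. Standing in the lane. Origin at the centre of its underside, z up. Leave alone.
- brush: Hat brush lying loose on the bench to the right of the lane, about 200 mm long. Origin under its middle. Leave alone.
- thread_cone: Red cone of a thread spool standing on the bench to the left of the lane, 60 mm diameter, 100 mm tall. Origin at the centre of its underside. Leave alone.
- pin_tin: Flat round steel pin tin with red lid on the bench to the right, 72 mm diameter, 30 mm tall. Origin at the centre of its underside. Leave alone.
Not all that is in view belongs to the job. What is shaped like the mate but purple, turquoise or yellow is not meant.

How it is judged:
On the way:
1. the fallen bottle is raised past half way to upright (angle between fallen's own z axis and vertical below 0.7 rad), for 0.1 s.
At the end, for the whole second after the job is handed in: Fallen bottle upright (0.1 rad), foot on the lane floor (4 mm), within 8 mm of the lane centre line, centre under 84 mm from the other green-capped bottle, at rest; others in the lane upright (0.1 rad) and within 25 mm of their start, bench things within 30 mm (angle between each of fallen, mate, other, jar, tin's own z axis and vertical below 0.1 rad and z of fallen in the frame of lane between 0.002 and 0.01 m and x of fallen in the frame of lane between -0.008 and 0.008 m and horizontal distance between fallen and mate below 0.084 m and linear speed of fallen below 0.02 m/s and angular speed of fallen below 0.2 rad/s and distance of each of mate, other, jar, tin from where it was at the start of the episode below 0.025 m and distance of each of brush, thread_cone, pin_tin from where it was at the start of the episode below 0.03 m); the robot touches nothing.
It fails at once if another bottle in the lane is tipped over or pushed more than 25 mm (angle between any of mate, other, jar, tin's own z axis and vertical above 0.4 rad or distance of any of mate, other, jar, tin from where it was at the start of the episode above 0.025 m).
It fails at once if a thing on the bench is pushed more than 30 mm (distance of any of brush, thread_cone, pin_tin from where it was at the start of the episode above 0.03 m).
It fails at once if the fallen bottle is dropped: let go in mid-air, its foot more than about 2 cm off the lane (contact force between fallen and anything else below 0.01 N and (height (world z) of fallen above 0.05 m or (angle between fallen's own z axis and vertical below 0.5 rad and height (world z) of fallen above 0.027 m))).
It also fails if it takes over 45 s, if anything falls off the work surface, if the arm or the gripper's body presses on something with over 40 N, if the wrist force passes 120 N, or if a joint passes its speed limit or range.

## Working session

There is one attempt and no reset: what is moved stays moved. The work goes in short steps, Python scripts to look and compute and a tool call to move; the robot and the scene stay as the last step left them, time stands still between calls to the robot, and variables do not carry over. Pictures are saved under pics/ and viewed, about 8 in all and at most 12, crops included, and the job is handed in when it is done.

Besides the shell and the picture viewer there is one more tool, called after ">>>" by a JSON object that holds its "fn" and its "kwargs", one argument or row to a line. play_rows: Moves the arm, as the interface text tells. Its arguments: {"type":"object","properties":{"series":{"type":"array"},"squeeze":{"type":"number"}},"required":["series"]}

```bash
mkdir -p pics; cat > h.py <<'E'
import numpy as np, cv2
from rig import *
def ray(p,im):
    f=240/np.tan(np.radians(im['vfov'])/2)
    d=np.array([(p[0]-im['cx'])/f,(p[1]-im['cy'])/f,1.])
    R=cv2.Rodrigues(np.array(im['rvec'],float))[0]; t=np.array(im['tvec'],float)
    return -R.T@t, R.T@d
def at_z(p,im,z):
    o,d=ray(p,im); return o+d*(z-o[2])/d[2]
def proj(P,im):
    f=240/np.tan(np.radians(im['vfov'])/2)
    K=np.array([[f,0,im['cx']],[0,f,im['cy']],[0,0,1.]])
    return cv2.projectPoints(np.array(P,float).reshape(-1,3),np.array(im['rvec'],float),np.array(im['tvec'],float),K,None)[0].reshape(-1,2)
E
python3 - <<'E'
from h import *
for n in('scene','top'):
    im=get_image(n); cv2.imwrite(f'pics/{n}0.png',im['pixels'][:,:,::-1])
    print(n,im['vfov'],'cam',ray((320,240),im)[0].round(3),[k for k in im])
    for l in('lane','fallen','mate','other','jar','tin','brush','thread_cone','pin_tin'):
        for m in masks_of(im,l)[:4]:
            ys,xs=np.nonzero(m['region']); print(l,round(m['p'],2),np.round(m['xy']),xs.min(),xs.max(),ys.min(),ys.max(),at_z(m['xy'],im,.03).round(3))
E
```

```text
scene 55.28741020476251 cam [ 0.994 -0.376  1.02 ] ['pixels', 'vfov', 'cx', 'cy', 'rvec', 'tvec', 'shot']
lane 0.77 [307. 265.] 224 396 213 304 [ 0.594 -0.083  0.03 ]
fallen 0.61 [308. 247.] 290 333 235 264 [ 0.559 -0.048  0.03 ]
fallen 0.34 [313. 262.] 224 396 214 304 [ 0.598 -0.068  0.03 ]
mate 0.9 [395. 184.] 385 407 167 202 [0.574 0.249 0.03 ]
mate 0.89 [358. 223.] 345 367 207 244 [0.594 0.091 0.03 ]
mate 0.71 [410. 246.] 400 424 227 260 [0.729 0.138 0.03 ]
mate 0.66 [384. 267.] 372 396 250 283 [0.724 0.049 0.03 ]
other 0.92 [263. 268.] 252 277 249 283 [ 0.527 -0.165  0.03 ]
jar 0.89 [240. 276.] 230 253 262 291 [ 0.507 -0.22   0.03 ]
tin 0.58 [379. 214.] 367 387 200 231 [0.61  0.148 0.03 ]
brush 0.94 [190. 385.] 132 226 363 414 [ 0.637 -0.451  0.03 ]
thread_cone 0.78 [414. 150.] 403 424 129 162 [0.528 0.375 0.03 ]
thread_cone 0.19 [187. 384.] 132 225 364 414 [ 0.632 -0.453  0.03 ]
pin_tin 0.66 [377. 216.] 367 386 200 231 [0.612 0.142 0.03 ]
top 56.04678260230836 cam [ 0.366 -0.02   1.053] ['pixels', 'vfov', 'cx', 'cy', 'rvec', 'tvec', 'shot']
lane 0.77 [331. 253.] 237 427 209 277 [ 0.537 -0.037  0.03 ]
fallen 0.89 [334. 241.] 308 355 227 254 [ 0.564 -0.048  0.03 ]
mate 0.93 [209. 243.] 193 223 228 257 [0.584 0.242 0.03 ]
mate 0.92 [248. 176.] 235 261 163 194 [0.74  0.144 0.03 ]
mate 0.81 [281. 225.] 269 293 214 241 [0.612 0.073 0.03 ]
mate 0.69 [287. 179.] 277 301 161 192 [0.723 0.051 0.03 ]
other 0.58 [387. 247.] 374 400 234 261 [ 0.54  -0.167  0.03 ]
jar 0.56 [411. 249.] 400 424 242 265 [ 0.529 -0.221  0.03 ]
tin 0.7 [252. 222.] 242 266 211 236 [0.627 0.139 0.03 ]
brush 0.85 [500. 198.] 468 553 187 214 [ 0.63  -0.444  0.03 ]
brush 0.73 [254. 220.] 242 266 211 236 [0.63  0.134 0.03 ]
thread_cone 0.79 [150. 274.] 133 165 264 287 [0.526 0.379 0.03 ]
thread_cone 0.43 [412. 250.] 400 423 242 265 [ 0.528 -0.225  0.03 ]
pin_tin 0.72 [492. 277.] 477 511 259 290 [ 0.449 -0.396  0.03 ]
```

```bash
ls
```

```text
h.py
pics
```

View pics/top0.png

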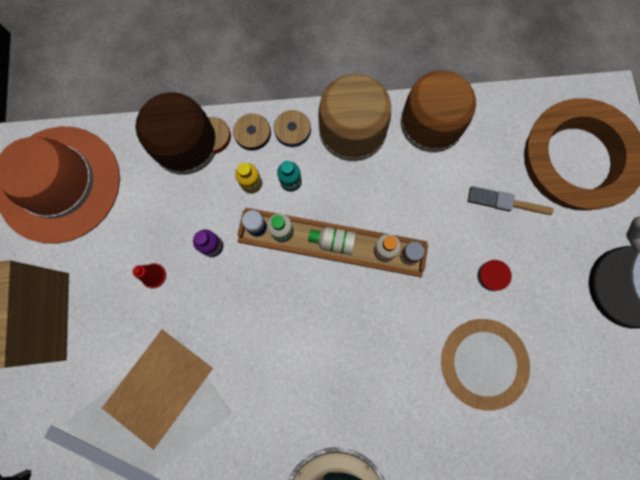

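View pics/scene0.png

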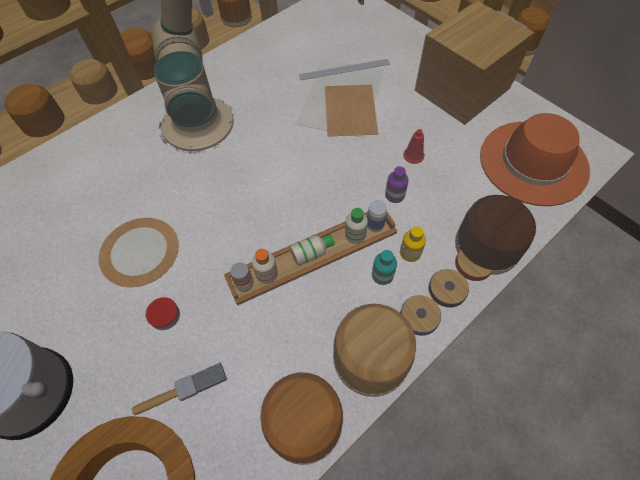

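Candidates for the fallen bottle and mate, in top-view pixels:
- Lying white bottle with green cap and bands, in the lane at (334,241). This is the fallen one.
- Standing green-capped bottle in the lane at (281,226). This is the mate, on the +y side where the fallen cap points.
- Decoys outside the lane: turquoise (289,175), yellow (247,176), purple (206,241).
- The orange-capped bottle at (388,246) is "other".

Next I'll measure more precisely and check the choice in one close crop.

```bash
cat > m.py <<'E'
from h import *
def blobs(im,box,lo,hi):
    x0,x1,y0,y1=box; hsv=cv2.cvtColor(im['pixels'][y0:y1,x0:x1].copy(),cv2.COLOR_RGB2HSV)
    m=cv2.inRange(hsv,lo,hi); n,_,s,c=cv2.connectedComponentsWithStats(m)
    return [(c[i]+[x0,y0],s[i,4]) for i in range(1,n) if s[i,4]>=12]
G=((45,110,40),(75,255,255)); O=((5,170,120),(16,255,255))
def tri(a,ia,b,ib):
    o1,d1=ray(a,ia); o2,d2=ray(b,ib)
    s=np.linalg.lstsq(np.c_[d1,-d2],o2-o1,rcond=None)[0]
    p,q=o1+d1*s[0],o2+d2*s[1]; return ((p+q)/2).round(4), round(float(np.linalg.norm(p-q)),4)
E
python3 - <<'E'
from m import *
import rig
print('tips',tips_ahead() if callable(tips_ahead) else tips_ahead); s=get_state(); print(s['position'],s['ee_rot'],s['width'])
t=get_image('top'); c=get_image('scene')
print('top G',blobs(t,(225,440,200,285),*G)); print('top O',blobs(t,(375,402,230,262),*O))
print('sc G',blobs(c,(225,400,195,305),*G)); print('sc O',blobs(c,(250,280,240,285),*O))
m=masks_of(t,'lane')[0]['region'].astype(np.uint8)
print(cv2.minAreaRect(np.argwhere(m)[:,::-1].astype(np.float32)))
b=cv2.boxPoints(cv2.minAreaRect(np.argwhere(m)[:,::-1].astype(np.float32)));print([at_z(p,t,.014)[:2].round(3) for p in b])
A=cv2.resize(t['pixels'][200:285,230:435],None,fx=3.9,fy=3.5,interpolation=3)
B=cv2.resize(c['pixels'][190:310,220:405],(800,300*1),interpolation=3)
cv2.imwrite('pics/crop.png',np.vstack([cv2.resize(A,(800,298)),B])[:,:,::-1])
E
```

```text
tips 0.011
[0.18896534 0.5431205  0.24233922] [-3.95434671e-05  8.15055600e-01  5.79382744e-01  5.36995512e-05] 0.08572400970553191
top G [(array([277.31884058, 221.94927536]), np.int32(138)), (array([333.  , 239.75]), np.int32(28)), (array([313.45132743, 235.62831858]), np.int32(113)), (array([343.54166667, 241.04166667]), np.int32(24))]
top O [(array([389.79844961, 242.86821705]), np.int32(129))]
sc G [(array([357.03225806, 212.60215054]), np.int32(93)), (array([328.05194805, 239.33766234]), np.int32(77)), (array([311.8 , 245.75]), np.int32(20)), (array([302.66666667, 249.79166667]), np.int32(24))]
sc O [(array([261.16981132, 254.10377358]), np.int32(106))]
((331.92303466796875, 241.61001586914062), (191.60586547851562, 39.728153228759766), 11.0035400390625)
[array([0.584, 0.187]), array([0.677, 0.164]), array([ 0.548, -0.271]), array([ 0.459, -0.241])]
```

View pics/crop.png

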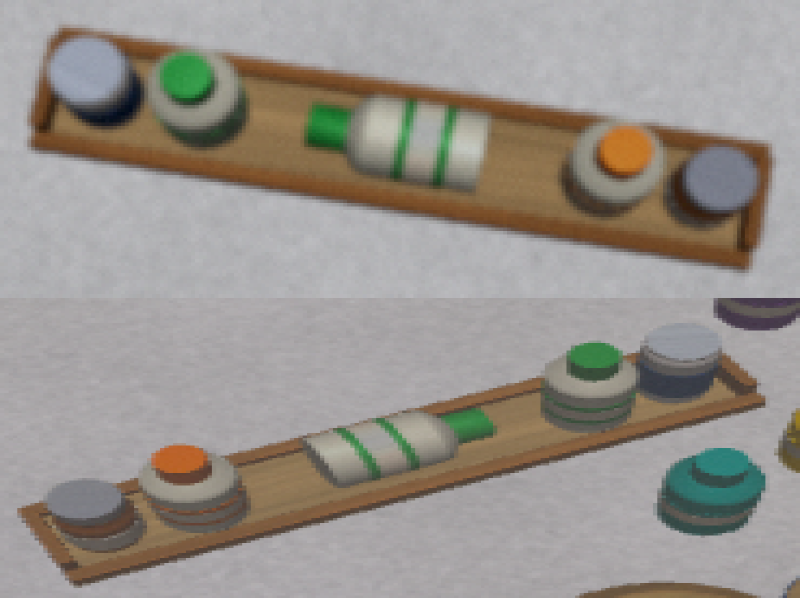

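The crop confirms it. The fallen bottle lies in the gap with its green cap at top-view (313,236), pointing at the green-capped mate at (277,222). The orange bottle is at the far end of the gap.

```bash
python3 - <<'E'
from m import *
t=get_image('top'); c=get_image('scene')
P={}
for n,a,b,z in [('mate',(277.32,221.95),(357.03,212.6),.107),('other',(389.8,242.87),(261.17,254.1),.107),('cap',(313.45,235.63),(328.05,239.34),.042),('b1',(333,239.75),(311.8,245.75),.058),('b2',(343.54,241.04),(302.67,249.79),.058)]:
    P[n]=(at_z(a,t,z)+at_z(b,c,z))/2
    print(n,tri(a,t,b,c),at_z(a,t,z)[:2].round(4),at_z(b,c,z)[:2].round(4))
d=(P['mate']-P['other'])[:2]; print('dist',np.linalg.norm(d)); d/=np.linalg.norm(d)
nrm=np.array([d[1],-d[0]]); print('lane y dir',d,'yaw',np.arctan2(-d[0],d[1]))
for k in P: v=P[k][:2]-P['mate'][:2]; print(k,'along',round(v@d,4),'across',round(v@nrm,4))
# tool x yaw
from scipy.spatial.transform import Rotation as R
q=np.array(get_state()['ee_rot']); X=R.from_quat(q[[1,2,3,0]]).as_matrix(); print(X.round(3), 'tool x yaw',np.arctan2(X[1,0],X[0,0]))
# lane outline corner check: lane centre from mate-other midpoint
C=(P['mate']+P['other'])[:2]/2
cor=[np.r_[C+d*y+nrm*x,.014] for y in(-.22,.22) for x in(-.043,.043)]
print('C',C,proj(cor,t).round(0).tolist(),proj(cor,c).round(0).tolist())
E
```

```text
mate (array([0.6019, 0.0731, 0.107 ]), 0.0006) [0.6017 0.0728] [0.602  0.0734]
other (array([ 0.5342, -0.1631,  0.1068]), 0.0004) [ 0.534  -0.1633] [ 0.5344 -0.163 ]
cap (array([ 5.794e-01, -5.000e-04,  3.780e-02]), 0.0011) [ 0.5782 -0.0011] [ 0.5815 -0.0016]
b1 (array([ 0.5659, -0.0434,  0.0395]), 0.0032) [ 0.5614 -0.0444] [ 0.5747 -0.0483]
b2 (array([ 0.5602, -0.0674,  0.0414]), 0.0025) [ 0.5563 -0.0677] [ 0.5681 -0.0716]
dist 0.2457357035019272
lane y dir [0.27528003 0.96136409] yaw -0.2788809708766263
mate along 0.0 across 0.0
other along -0.2457 across 0.0
cap along -0.0776 across -0.0007
b1 along -0.1241 across 0.0004
b2 along -0.1481 across 0.0012
[[ 0.329  0.944  0.   ]
 [ 0.944 -0.329  0.   ]
 [ 0.     0.    -1.   ]] tool x yaw 1.2360215603477465
C [ 0.56803213 -0.04501205] [[423.0, 276.0], [428.0, 240.0], [238.0, 241.0], [246.0, 206.0]] [[222.0, 274.0], [235.0, 304.0], [380.0, 206.0], [397.0, 231.0]]
```

>>> {"fn": "play_rows", "kwargs": {
  "series": [
    {"fingers":-1,"dx":19.5,"dy":-27,"dz":0,"turn":-0.076},
    {"fingers":-1,"dx":19.5,"dy":-27,"dz":0,"turn":-0.076},
    {"fingers":-1,"dx":19.5,"dy":-27,"dz":0,"turn":-0.076},
    {"fingers":-1,"dx":19.5,"dy":-27,"dz":0,"turn":-0.076},
    {"fingers":-1,"dx":19.5,"dy":-27,"dz":0,"turn":-0.076},
    {"fingers":-1,"dx":19.5,"dy":-27,"dz":0,"turn":-0.076},
    {"fingers":-1,"dx":19.5,"dy":-27,"dz":0,"turn":-0.076},
    {"fingers":-1,"dx":19.5,"dy":-27,"dz":0,"turn":-0.076},
    {"fingers":-1,"dx":19.5,"dy":-27,"dz":0,"turn":-0.076},
    {"fingers":-1,"dx":19.5,"dy":-27,"dz":0,"turn":-0.076},
    {"fingers":-1,"dx":19.5,"dy":-27,"dz":0,"turn":-0.076},
    {"fingers":-1,"dx":19.5,"dy":-27,"dz":0,"turn":-0.076},
    {"fingers":-1,"dx":19.5,"dy":-27,"dz":0,"turn":-0.076},
    {"fingers":-1,"dx":19.5,"dy":-27,"dz":0,"turn":-0.076},
    {"fingers":-1,"dx":19.5,"dy":-27,"dz":0,"turn":-0.076},
    {"fingers":-1,"dx":19.5,"dy":-27,"dz":0,"turn":-0.076},
    {"fingers":-1,"dx":19.5,"dy":-27,"dz":0,"turn":-0.076},
    {"fingers":-1,"dx":19.5,"dy":-27,"dz":0,"turn":-0.076},
    {"fingers":-1,"dx":19.5,"dy":-27,"dz":0,"turn":-0.076},
    {"fingers":-1,"dx":19.5,"dy":-27,"dz":0,"turn":-0.076}
  ],
  "squeeze": 20
}}

```text
clock: 2.92
position: [0.5888, -0.0185, 0.2447]
ee_rot: [-0.001, 0.985, -0.174, 0.006]
contact_force: [0.7, 0.1, -0.5]
width: 0.0854
```

>>> {"fn": "play_rows", "kwargs": {
  "series": [
    {"fingers":-1,"dx":0,"dy":0,"dz":0,"turn":0},
    {"fingers":-1,"dx":-4,"dy":8,"dz":-30,"turn":0.035},
    {"fingers":-1,"dx":-4,"dy":8,"dz":-30,"turn":0.035},
    {"fingers":-1,"dx":0,"dy":0,"dz":0,"turn":0}
  ]
}}

```text
clock: 3.25
position: [0.5875, -0.0111, 0.184]
ee_rot: [-0.0, 0.99, -0.143, 0.011]
contact_force: [-1.6, 0.5, 0.2]
width: 0.0854
```

```bash
cat > d.py <<'E'
from m import *
from scipy.spatial.transform import Rotation as R
def tool():
    s=get_state(); q=np.array(s['ee_rot']); X=R.from_quat(q[[1,2,3,0]]).as_matrix()
    print('t',s['clock'],'pos',np.round(s['position'],4),'yaw',round(np.arctan2(X[1,0],X[0,0]),3),'tilt',round(np.arccos(-X[2,2]),3),'F',np.round(s['contact_force'],1),'w',round(s['width'],4)); return s,X
E
python3 - <<'E'
from d import *
s,X=tool(); w=get_image('wrist'); cv2.imwrite('pics/w1.png',w['pixels'][:,:,::-1])
H=np.array(w['hand_eye']); f=240/np.tan(np.radians(w['vfov'])/2)
for c,a in [b for b in blobs(w,(0,640,0,480),*G) if b[1]>150]:
    d=X@H[:3,:3]@np.array([(c[0]-w['cx'])/f,(c[1]-w['cy'])/f,1]); o=np.array(s['position'])+X@H[:3,3]
    print(c.round(),a,[(o+d*(z-o[2])/d[2]).round(4)[:2] for z in(.04,.058,.107)])
E
```

```text
t 3.25 pos [ 0.5875 -0.0111  0.184 ] yaw -0.288 tilt 0.022 F [-1.6  0.5  0.2] w 0.0854
[295.  97.] 2964 [array([0.6002, 0.0764]), array([0.6006, 0.0756]), array([0.6017, 0.0735])]
[299. 220.] 1200 [array([ 0.5786, -0.0025]), array([0.5804, 0.0019]), array([0.5853, 0.0138])]
[301. 288.] 395 [array([ 0.564, -0.053]), array([ 0.5668, -0.0453]), array([ 0.5743, -0.0244])]
[301. 319.] 331 [array([ 0.5568, -0.0777]), array([ 0.5601, -0.0684]), array([ 0.5688, -0.043 ])]
```

View pics/w1.png

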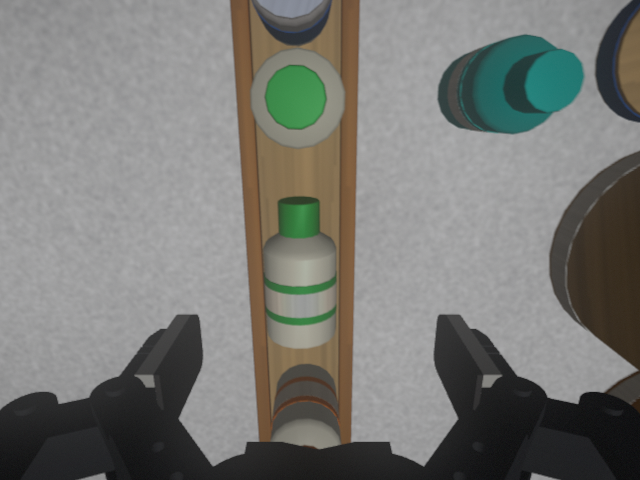

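The wrist view agrees with the measurements. The fallen cap is at (299,218), the mate cap at (295,97) and the lane runs straight up the picture. Now the fine alignment, plus a check of the camera's clearance.

>>> {"fn": "play_rows", "kwargs": {
  "series": [
    {"fingers":-0.4,"dx":-4,"dy":4.5,"dz":-35,"turn":0.01},
    {"fingers":-0.4,"dx":-3.5,"dy":4.5,"dz":-30,"turn":0},
    {"fingers":-0.4,"dx":0,"dy":0,"dz":-10,"turn":0},
    {"fingers":-0.4,"dx":0,"dy":0,"dz":0,"turn":0},
    {"fingers":-0.4,"dx":0,"dy":0,"dz":0,"turn":0}
  ]
}}

```text
clock: 3.72
position: [0.5885, -0.0033, 0.1191]
ee_rot: [0.001, 0.99, -0.139, 0.022]
contact_force: [0.7, 0.6, 0.4]
width: 0.0597
```

```bash
python3 - <<'E'
from d import *
s,X=tool(); w=get_image('wrist'); print(np.array(w['hand_eye']).round(3))
E
```

```text
t 3.7167 pos [ 0.5885 -0.0033  0.1191] yaw -0.278 tilt 0.044 F [0.7 0.6 0.4] w 0.0597
[[ 1.     0.001 -0.001 -0.001]
 [-0.001  0.952  0.306 -0.078]
 [ 0.002 -0.306  0.952 -0.131]
 [ 0.     0.     0.     1.   ]]
```

>>> {"fn": "play_rows", "kwargs": {
  "series": [
    {"fingers":-0.4,"dx":-4,"dy":1,"dz":0,"turn":0},
    {"fingers":-0.4,"dx":-4,"dy":0,"dz":0,"turn":0},
    {"fingers":-0.4,"dx":-2,"dy":0,"dz":-8,"turn":0},
    {"fingers":-0.4,"dx":-1,"dy":0,"dz":-8,"turn":0},
    {"fingers":-0.4,"dx":-1,"dy":0,"dz":-8,"turn":0},
    {"fingers":-0.4,"dx":0,"dy":0,"dz":0,"turn":0}
  ]
}}

```text
clock: 4.27
position: [0.5806, -0.0035, 0.1011]
ee_rot: [0.001, 0.99, -0.139, 0.029]
contact_force: [-0.4, -0.1, -0.2]
width: 0.06
```

```bash
python3 -c "
from d import *
s,X=tool();print(X.round(3)[:,2],s['qpos'])"
```

```text
t 4.2667 pos [ 0.5806 -0.0035  0.1011] yaw -0.279 tilt 0.059 F [-0.4 -0.1 -0.2] w 0.06
[ 0.058 -0.01  -0.998] [-0.12431889  0.36893501  1.74749109 -0.00303191  0.96620229  0.15644038]
```

>>> {"fn": "play_rows", "kwargs": {
  "series": [
    {"fingers":-0.4,"dx":-3,"dy":0.5,"dz":-30,"turn":0},
    {"fingers":-0.4,"dx":-3,"dy":0.5,"dz":-30,"turn":0},
    {"fingers":-0.4,"dx":0,"dy":0,"dz":0,"turn":0}
  ]
}}

```text
clock: 4.52
position: [0.5758, -0.0028, 0.0405]
ee_rot: [0.001, 0.99, -0.139, 0.032]
contact_force: [-1.1, 0.2, -0.2]
width: 0.0601
```

```bash
python3 -c "
from d import *
s,X=tool();print(X.round(3)[:,2],s['qpos'])
w=get_image('wrist'); cv2.imwrite('pics/w2.png',w['pixels'][:,:,::-1])"
```

```text
t 4.5167 pos [ 0.5758 -0.0028  0.0405] yaw -0.28 tilt 0.064 F [-1.1  0.2 -0.2] w 0.0601
[ 0.063 -0.01  -0.998] [-0.12409889  0.43211021  1.83133045 -0.00350185  0.81447264  0.15751191]
```

View pics/w2.png

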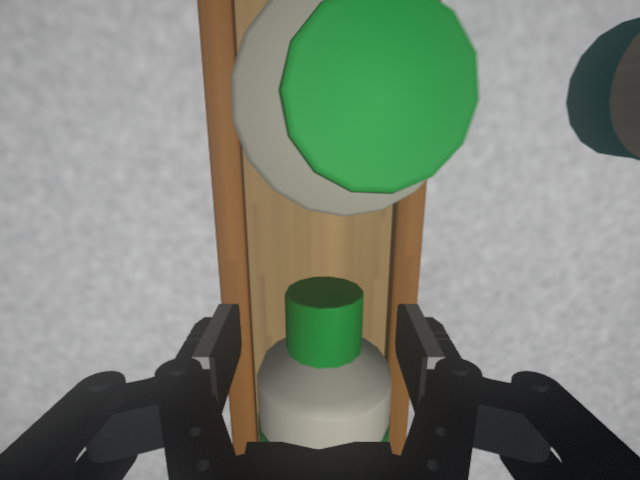

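The cap, at (324,320), sits between the open pads. The TCP is about 4 mm to the −x side and 2.5 mm toward the foot, so I'll correct that, go down and close gently.

>>> {"fn": "play_rows", "kwargs": {
  "series": [
    {"fingers":-0.4,"dx":4,"dy":2,"dz":-10,"turn":0},
    {"fingers":0.0,"dx":0,"dy":0,"dz":0,"turn":0},
    {"fingers":0.6,"dx":0,"dy":0,"dz":0,"turn":0},
    {"fingers":0.6,"dx":0,"dy":0,"dz":0,"turn":0},
    {"fingers":0.6,"dx":0,"dy":0,"dz":0,"turn":0},
    {"fingers":0.6,"dx":0,"dy":0,"dz":0,"turn":0}
  ],
  "squeeze": 25
}}

```text
clock: 5.07
position: [0.5864, -0.0012, 0.0365]
ee_rot: [0.001, 0.99, -0.139, 0.038]
contact_force: [-0.5, -0.2, -2.5]
width: 0.0294
```

```bash
python3 -c "
from d import *
s,X=tool();print(X.round(3)[:,2],s['qpos'])"
```

```text
t 5.0667 pos [ 0.5864 -0.0012  0.0365] yaw -0.28 tilt 0.075 F [-0.5 -0.2 -2.5] w 0.0294
[ 0.074 -0.012 -0.997] [-0.11892418  0.44511349  1.82083909 -0.00388133  0.80040276  0.16299839]
```

>>> {"fn": "play_rows", "kwargs": {
  "series": [
    {"fingers":0.6,"dx":-1,"dy":-2,"dz":20,"turn":0},
    {"fingers":0.6,"dx":-2,"dy":-5,"dz":20,"turn":0},
    {"fingers":0.6,"dx":-2,"dy":-7,"dz":15,"turn":0},
    {"fingers":0.6,"dx":0,"dy":0,"dz":0,"turn":0}
  ],
  "squeeze": 20
}}

```text
clock: 5.4
position: [0.5805, -0.015, 0.0933]
ee_rot: [0.0, 0.99, -0.139, 0.037]
contact_force: [1.4, -0.4, -1.8]
width: 0.0291
```

```bash
python3 -c "
from d import *
s,X=tool();print(X.round(3)[:,2])
w=get_image('wrist');c=get_image('scene');t=get_image('top')
A=cv2.resize(w['pixels'],(427,320)); B=cv2.resize(c['pixels'][190:310,220:405],(640,415),interpolation=3)[:320]
C=cv2.resize(t['pixels'][200:285,230:435],(640,265),interpolation=3)
I=np.zeros((600,800,3),np.uint8); I[:240,:320]=cv2.resize(A,(320,240)); I[:240,320:]=cv2.resize(c['pixels'][180:295,240:470],(480,240),interpolation=3); I[240:590,:]=cv2.resize(t['pixels'][190:285,220:437],(800,350),interpolation=3)
cv2.imwrite('pics/l1.png',I[:,:,::-1])"
```

```text
t 5.4 pos [ 0.5805 -0.015   0.0933] yaw -0.279 tilt 0.074 F [ 1.4 -0.4 -1.8] w 0.0291
[ 0.073 -0.011 -0.997]
```

View pics/l1.png

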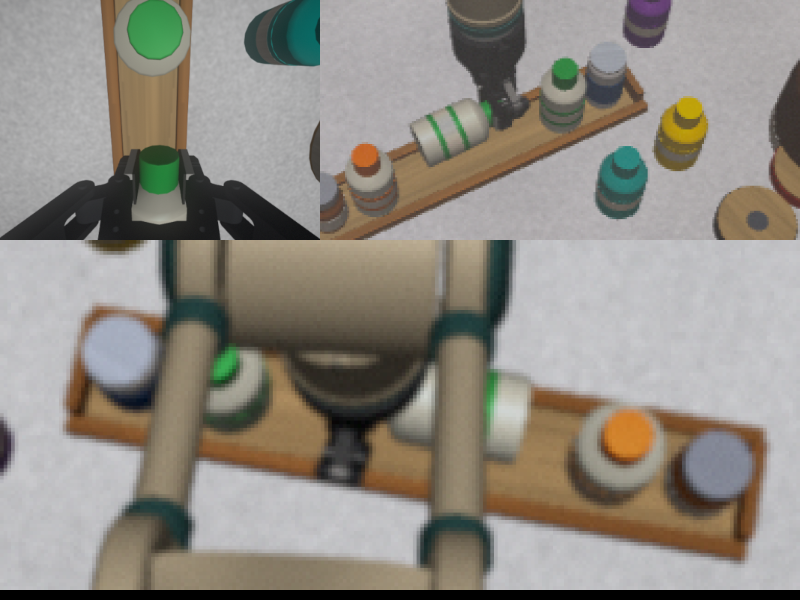

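The pads held the cap stiffly, so the bottle rose almost level at scene-crop (450,130) instead of pivoting. I'll lower it again, regrip only the tip of the cap for less twisting friction and a longer lever, and let gravity swing it.

>>> {"fn": "play_rows", "kwargs": {
  "series": [
    {"fingers":0.6,"dx":0,"dy":0,"dz":-20,"turn":0},
    {"fingers":0.6,"dx":0,"dy":0,"dz":-20,"turn":0},
    {"fingers":0.6,"dx":0,"dy":0,"dz":-10,"turn":0},
    {"fingers":0.6,"dx":0,"dy":0,"dz":-5,"turn":0},
    {"fingers":0.6,"dx":0,"dy":0,"dz":-3,"turn":0}
  ]
}}

```text
clock: 5.97
position: [0.58, -0.0103, 0.0288]
ee_rot: [-0.002, 0.99, -0.14, 0.036]
contact_force: [-0.3, 4.9, 11.3]
width: 0.0288
```

>>> {"fn": "play_rows", "kwargs": {
  "series": [
    {"fingers":0.2,"dx":0,"dy":0,"dz":2,"turn":0},
    {"fingers":-0.2,"dx":0,"dy":0,"dz":4,"turn":0},
    {"fingers":-0.3,"dx":0,"dy":0,"dz":2,"turn":0},
    {"fingers":-0.3,"dx":0,"dy":0,"dz":0,"turn":0}
  ]
}}

```text
clock: 6.3
position: [0.5792, -0.0091, 0.0353]
ee_rot: [-0.002, 0.99, -0.139, 0.034]
contact_force: [0.3, 0.7, 0.1]
width: 0.0556
```

```bash
cat > w.py <<'E'
from d import *
D=np.array([.2753,.9614]);N=np.array([.9614,-.2753]);M=np.array([.6018,.0732])
def al(p): v=np.array(p)[:2]-M; return (v@D).round(4),(v@N).round(4)
def wz(p,w,s,X,z):
    H=np.array(w['hand_eye']); f=240/np.tan(np.radians(w['vfov'])/2)
    d=X@H[:3,:3]@np.array([(p[0]-w['cx'])/f,(p[1]-w['cy'])/f,1]); o=np.array(s['position'])+X@H[:3,3]
    return (o+d*(z-o[2])/d[2])
E
python3 - <<'E'
from w import *
s,X=tool(); w=get_image('wrist'); cv2.imwrite('pics/w3.png',w['pixels'][:,:,::-1])
print('tool',al(s['position']))
for c,a in [b for b in blobs(w,(0,640,0,480),*G) if b[1]>150]: print(c.round(),a)
for r in range(240,340,10): print(r,al(wz((322,r),w,s,X,.048)),al(wz((322,r),w,s,X,.018)))
E
```

```text
t 6.3 pos [ 0.5792 -0.0091  0.0353] yaw -0.279 tilt 0.067 F [0.3 0.7 0.1] w 0.0556
tool (np.float64(-0.0853), np.float64(0.0009))
[351.  70.] 29373
[320. 352.] 6081
240 (np.float64(-0.0452), np.float64(0.0004)) (np.float64(-0.0544), np.float64(0.0026))
250 (np.float64(-0.0484), np.float64(0.0004)) (np.float64(-0.0585), np.float64(0.0026))
260 (np.float64(-0.0518), np.float64(0.0004)) (np.float64(-0.0626), np.float64(0.0027))
270 (np.float64(-0.0551), np.float64(0.0004)) (np.float64(-0.0668), np.float64(0.0027))
280 (np.float64(-0.0585), np.float64(0.0004)) (np.float64(-0.0711), np.float64(0.0027))
290 (np.float64(-0.062), np.float64(0.0004)) (np.float64(-0.0754), np.float64(0.0027))
300 (np.float64(-0.0655), np.float64(0.0004)) (np.float64(-0.0799), np.float64(0.0027))
310 (np.float64(-0.0691), np.float64(0.0005)) (np.float64(-0.0843), np.float64(0.0027))
320 (np.float64(-0.0728), np.float64(0.0005)) (np.float64(-0.0889), np.float64(0.0028))
330 (np.float64(-0.0765), np.float64(0.0005)) (np.float64(-0.0935), np.float64(0.0028))
```

View pics/w3.png

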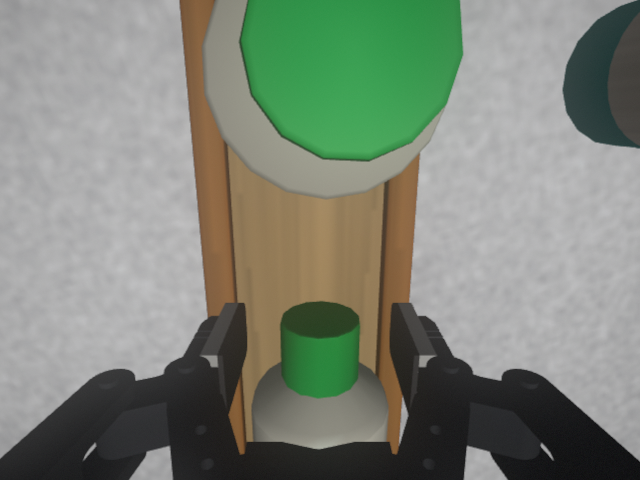

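The cap tip is about 80 mm from the mate's axis, with the upper and lower rims giving 79.5 and 80.3. I'll move 10 mm along the lane so only about 6 mm of the cap is gripped.

>>> {"fn": "play_rows", "kwargs": {
  "series": [
    {"fingers":-0.3,"dx":2.5,"dy":9.5,"dz":-4,"turn":0},
    {"fingers":-0.3,"dx":0,"dy":0,"dz":0,"turn":0}
  ]
}}

```text
clock: 6.52
position: [0.5819, 0.0006, 0.0313]
ee_rot: [-0.002, 0.99, -0.139, 0.034]
contact_force: [0.2, 0.1, -0.3]
width: 0.0556
```

```bash
python3 -c "
from w import *
s,X=tool();print(al(s['position']))"
```

```text
t 6.5167 pos [0.5819 0.0006 0.0313] yaw -0.28 tilt 0.068 F [ 0.2  0.1 -0.3] w 0.0556
(np.float64(-0.0753), np.float64(0.0008))
```

>>> {"fn": "play_rows", "kwargs": {
  "series": [
    {"fingers":0.6,"dx":0,"dy":0,"dz":0,"turn":0},
    {"fingers":0.6,"dx":0,"dy":0,"dz":0,"turn":0},
    {"fingers":0.6,"dx":0,"dy":0,"dz":0,"turn":0},
    {"fingers":0.6,"dx":0,"dy":0,"dz":0,"turn":0},
    {"fingers":0.6,"dx":0,"dy":0,"dz":25,"turn":0},
    {"fingers":0.6,"dx":0,"dy":0,"dz":25,"turn":0},
    {"fingers":0.6,"dx":0,"dy":0,"dz":0,"turn":0}
  ],
  "squeeze": 20
}}

```text
clock: 7.1
position: [0.5794, 0.0014, 0.0799]
ee_rot: [-0.002, 0.99, -0.139, 0.03]
contact_force: [1.6, -0.4, -0.7]
width: 0.0287
```

```bash
cat > pic.py <<'E'
from w import *
import sys
s,X=tool();print('along/across',al(s['position']))
w=get_image('wrist');c=get_image('scene')
I=np.zeros((480,800,3),np.uint8); I[:240,:320]=cv2.resize(w['pixels'],(320,240)); I[:,320:]=cv2.resize(c['pixels'][170:290,250:370],(480,480),interpolation=3)
cv2.imwrite(f'pics/{sys.argv[1]}.png',I[:,:,::-1])
E
python3 pic.py l2
```

```text
t 7.1 pos [0.5794 0.0014 0.0799] yaw -0.279 tilt 0.061 F [ 1.6 -0.4 -0.7] w 0.0287
along/across (np.float64(-0.0752), np.float64(-0.0017))
```

View pics/l2.png

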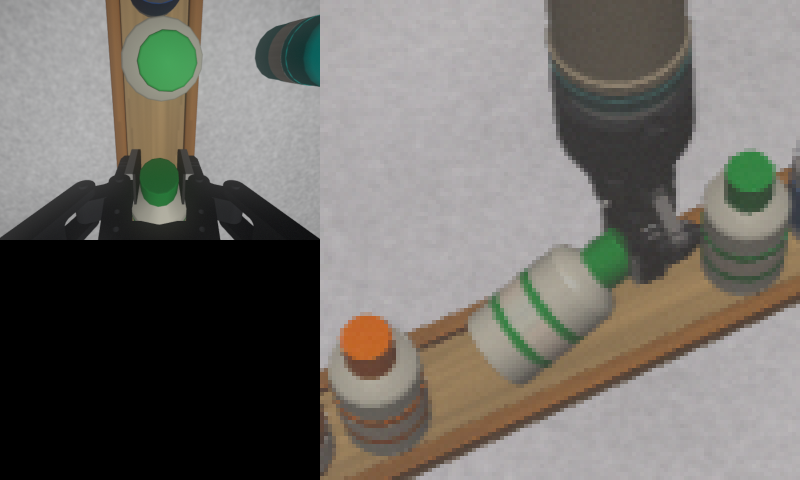

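It's pivoting now, with the cap raised about 30° and the foot near the floor. I'll continue up with a slight move toward the foot.

>>> {"fn": "play_rows", "kwargs": {
  "series": [
    {"fingers":0.6,"dx":-2,"dy":-6,"dz":12,"turn":0},
    {"fingers":0.6,"dx":-2,"dy":-8,"dz":10,"turn":0},
    {"fingers":0.6,"dx":-2,"dy":-8,"dz":4,"turn":0},
    {"fingers":0.6,"dx":0,"dy":0,"dz":0,"turn":0}
  ]
}}

```text
clock: 7.53
position: [0.5673, -0.0221, 0.1007]
ee_rot: [-0.002, 0.99, -0.138, 0.023]
contact_force: [-0.5, -0.2, -1.1]
width: 0.0286
```

```bash
python3 pic.py l3
```

```text
t 7.5333 pos [ 0.5673 -0.0221  0.1007] yaw -0.278 tilt 0.047 F [-0.5 -0.2 -1.1] w 0.0286
along/across (np.float64(-0.1011), np.float64(-0.0069))
```

View pics/l3.png

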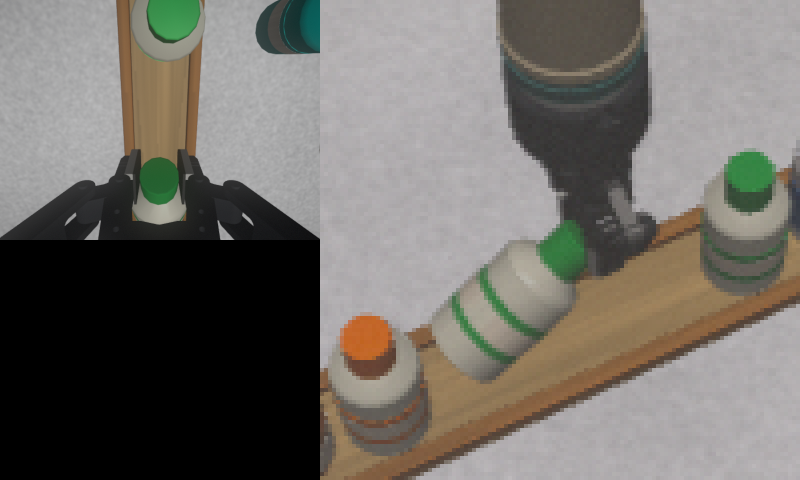

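The bottle is held by friction at an intermediate angle. I'll write an angle estimator from the bands so I don't have to spend pictures, and ease the finger closure target in small steps while the foot is low.

```bash
cat > est.py <<'E'
from w import *
from scipy.optimize import least_squares
def est(verbose=True):
    """fit lane-plane pose (tip along/across fixed by tool guess free, theta from horizontal) to green blobs in scene"""
    s,X=tool(); c=get_image('scene')
    a0,n0=al(s['position']); 
    g=np.array(s['position'])-X[:,2]*.008
    B=[b for b in blobs(c,(230,400,180,310),*G)]
    o=ray((0,0),c)[0]
    def vis(h0,h1,r,foot,th,ph):   # centroid of visible side surface band
        ax=np.r_[D*np.cos(th),np.sin(th)]; e1=np.r_[N,0.]; e2=np.cross(ax,e1)
        t=np.linspace(0,2*np.pi,72); P=[]
        for h in np.linspace(h0,h1,3):
            n=np.outer(np.cos(t),e1)+np.outer(np.sin(t),e2); q=foot+ax*h+r*n
            k=np.einsum('ij,ij->i',n,o-q); P.append((q[k>0],k[k>0]))
        q=np.vstack([p for p,_ in P]); k=np.hstack([k for _,k in P]); return (proj(q,c)*k[:,None]).sum(0)/k.sum()
    return s,X,c,g,B,vis
def run():
    s,X,c,g,B,vis=est(); M2=proj(np.r_[M,.107],c)[0]
    B=[(b,a) for b,a in B if np.linalg.norm(b-M2)>8 and b[0]<M2[0]-3]
    B.sort(key=lambda b:-b[1]); print([(b.round(1).tolist(),int(a)) for b,a in B])
    bands=sorted([b for b,a in B[1:3]] if B[0][1]>45 else [b for b,a in B[:2]],key=lambda b:-b[0])
    def f(p,b):
        th,al_,z=p; foot=np.r_[M+D*al_+N*al(g)[1],z]
        return np.r_[vis(44.5e-3,47.5e-3,.0272,foot,th,0)-b[0],vis(20.5e-3,23.5e-3,.0272,foot,th,0)-b[1]]
    for b in (bands,):
        r=least_squares(lambda p:f(p,b),[.8,al(g)[0]-.06,.03]); th,a_,z=r.x
        print('theta deg',np.degrees(th).round(1),'foot along',a_.round(4),'foot centre z',z.round(4),'low z',(z-.027*np.cos(th)).round(4),'res px',np.abs(r.fun).max().round(2),'grip h',((al(g)[0]-a_)*np.cos(th)+(g[2]-z)*np.sin(th)).round(4))
if __name__=='__main__': run()
E
python3 est.py
```

```text
t 7.6333 pos [ 0.5673 -0.0211  0.1001] yaw -0.279 tilt 0.046 F [ 0.   0.  -1.8] w 0.0287
[([310.7, 231.8], 94), ([294.7, 245.5], 23), ([287.4, 251.9], 19)]
theta deg 35.0 foot along -0.1929 foot centre z 0.0451 low z 0.023 res px 0.11 grip h 0.112
```

>>> {"fn": "play_rows", "kwargs": {
  "series": [
    {"fingers":0.5,"dx":0,"dy":2,"dz":-10,"turn":0},
    {"fingers":0.42,"dx":0,"dy":0,"dz":0,"turn":0},
    {"fingers":0.38,"dx":0,"dy":0,"dz":0,"turn":0},
    {"fingers":0.36,"dx":0,"dy":0,"dz":0,"turn":0},
    {"fingers":0.36,"dx":0,"dy":0,"dz":0,"turn":0}
  ]
}}

```text
clock: 8.1
position: [0.5666, -0.0175, 0.0869]
ee_rot: [-0.003, 0.99, -0.138, 0.021]
contact_force: [1.0, 0.0, -0.3]
width: 0.0286
```

```bash
python3 est.py
```

```text
t 8.1 pos [ 0.5666 -0.0175  0.0869] yaw -0.278 tilt 0.043 F [ 1.   0.  -0.3] w 0.0286
[([311.9, 233.4], 94), ([296.0, 246.9], 21), ([289.0, 253.9], 13)]
theta deg 38.1 foot along -0.1877 foot centre z 0.0306 low z 0.0094 res px 0.44 grip h 0.111
```

>>> {"fn": "play_rows", "kwargs": {
  "series": [
    {"fingers":0.35,"dx":0,"dy":0,"dz":0,"turn":0},
    {"fingers":0.35,"dx":0,"dy":0,"dz":8,"turn":0},
    {"fingers":0.35,"dx":0,"dy":0,"dz":8,"turn":0},
    {"fingers":0.35,"dx":0,"dy":0,"dz":0,"turn":0}
  ]
}}

```text
clock: 8.48
position: [0.5663, -0.0173, 0.1041]
ee_rot: [-0.003, 0.99, -0.138, 0.021]
contact_force: [0.8, -0.8, -2.1]
width: 0.0286
```

```bash
python3 est.py
```

```text
t 8.4833 pos [ 0.5663 -0.0173  0.1041] yaw -0.277 tilt 0.042 F [ 0.8 -0.8 -2.1] w 0.0286
[([311.8, 229.4], 93), ([295.7, 243.7], 23), ([288.3, 249.6], 18)]
theta deg 33.5 foot along -0.1901 foot centre z 0.0495 low z 0.027 res px 0.12 grip h 0.1123
```

>>> {"fn": "play_rows", "kwargs": {
  "series": [
    {"fingers":0.35,"dx":0,"dy":0,"dz":-14,"turn":0},
    {"fingers":0.338,"dx":0,"dy":0,"dz":-2,"turn":0},
    {"fingers":0.334,"dx":0,"dy":0,"dz":0,"turn":0},
    {"fingers":0.334,"dx":0,"dy":0,"dz":8,"turn":0},
    {"fingers":0.334,"dx":0,"dy":0,"dz":6,"turn":0}
  ]
}}

```text
clock: 8.95
position: [0.566, -0.0173, 0.1031]
ee_rot: [-0.003, 0.99, -0.138, 0.021]
contact_force: [0.6, -0.0, -1.5]
width: 0.0285
```

```bash
python3 est.py
```

```text
t 8.95 pos [ 0.566  -0.0173  0.1031] yaw -0.277 tilt 0.042 F [ 0.6 -0.  -1.5] w 0.0285
[([311.6, 230.0], 96), ([295.6, 243.9], 20), ([288.6, 250.4], 19)]
theta deg 38.0 foot along -0.1874 foot centre z 0.0456 low z 0.0243 res px 0.14 grip h 0.1115
```

The bottle is still gripped firmly. I'll use inertia instead: sharp upward starts with soft stops, well clear of the neighbours.

>>> {"fn": "play_rows", "kwargs": {
  "series": [
    {"fingers":0.334,"dx":0,"dy":0,"dz":40,"turn":0},
    {"fingers":0.334,"dx":0,"dy":0,"dz":25,"turn":0},
    {"fingers":0.334,"dx":0,"dy":0,"dz":12,"turn":0},
    {"fingers":0.334,"dx":0,"dy":0,"dz":3,"turn":0},
    {"fingers":0.334,"dx":0,"dy":0,"dz":-10,"turn":0},
    {"fingers":0.334,"dx":0,"dy":0,"dz":-22,"turn":0},
    {"fingers":0.334,"dx":0,"dy":0,"dz":-34,"turn":0},
    {"fingers":0.334,"dx":0,"dy":0,"dz":40,"turn":0},
    {"fingers":0.334,"dx":0,"dy":0,"dz":25,"turn":0},
    {"fingers":0.334,"dx":0,"dy":0,"dz":12,"turn":0},
    {"fingers":0.334,"dx":0,"dy":0,"dz":0,"turn":0}
  ]
}}

```text
clock: 9.92
position: [0.5506, -0.0152, 0.179]
ee_rot: [-0.003, 0.99, -0.138, 0.002]
contact_force: [0.5, 0.5, -0.9]
width: 0.0284
```

```bash
python3 est.py
```

```text
t 9.9167 pos [ 0.5506 -0.0152  0.179 ] yaw -0.277 tilt 0.007 F [ 0.5  0.5 -0.9] w 0.0284
[([307.8, 206.0], 65)]Traceback (most recent call last):
  File "est.py", line 29, in <module>
    if __name__=='__main__': run()
                             ~~~^^
  File "est.py", line 27, in run
    r=least_squares(lambda p:f(p,b),[.8,al(g)[0]-.06,.03]); th,a_,z=r.x
    return func(*args, **kwargs)
    vector_fun = VectorFunction(
        fun_wrapped,
    ...<6 lines>...
        workers=workers
    )
    self._update_fun()
    ~~~~~~~~~~~~~~~~^^
    self.f = self.fun_wrapped(xp_copy(self.x))
             ~~~~~~~~~~~~~~~~^^^^^^^^^^^^^^^^^
    return np.atleast_1d(self.fun(x))
                         ~~~~~~~~^^^
    return self.f(x, *self.args, **self.kwargs)
           ~~~~~~^^^^^^^^^^^^^^^^^^^^^^^^^^^^^^
  File "est.py", line 27, in <lambda>
    r=least_squares(lambda p:f(p,b),[.8,al(g)[0]-.06,.03]); th,a_,z=r.x
                             ~^^^^^
  File "est.py", line 25, in f
    return np.r_[vis(44.5e-3,47.5e-3,.0272,foot,th,0)-b[0],vis(20.5e-3,23.5e-3,.0272,foot,th,0)-b[1]]
                                                      ~^^^
IndexError: list index out of range
```

```bash
sed -i 's/170:290,250:370/150:290,240:380/' pic.py; python3 pic.py l4; python3 -c "
from m import *
c=get_image('scene'); print(blobs(c,(230,345,180,310),(40,60,25),(80,255,255)))"
```

```text
t 9.9667 pos [ 0.5494 -0.015   0.1776] yaw -0.277 tilt 0.006 F [ 0.5  0.8 -2.7] w 0.0287
along/across (np.float64(-0.0992), np.float64(-0.0261))
[(array([307.24444444, 208.20740741]), np.int32(135)), (array([297.2972973 , 226.83783784]), np.int32(37)), (array([293.39393939, 233.42424242]), np.int32(33))]
```

View pics/l4.png

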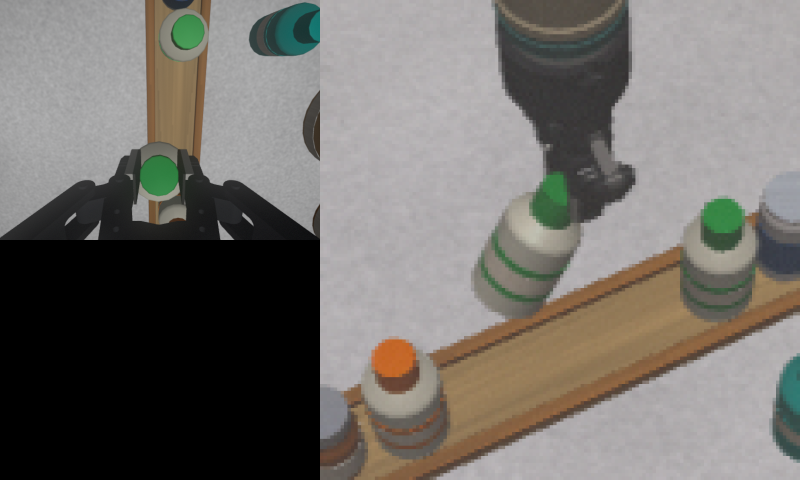

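Jerking works: the bottle now leans roughly 30° from vertical, at crop (525,260). I'll hold it firmly, widen the colour range in the estimator, and move back over the lane and toward the mate.

>>> {"fn": "play_rows", "kwargs": {
  "series": [
    {"fingers":0.6,"dx":5,"dy":0,"dz":0,"turn":0},
    {"fingers":0.6,"dx":10,"dy":5,"dz":0,"turn":0},
    {"fingers":0.6,"dx":10,"dy":8,"dz":0,"turn":0},
    {"fingers":0.6,"dx":5,"dy":4,"dz":0,"turn":0},
    {"fingers":0.6,"dx":0,"dy":0,"dz":0,"turn":0}
  ]
}}

```text
clock: 10.53
position: [0.5826, 0.0038, 0.1753]
ee_rot: [-0.003, 0.99, -0.139, 0.0]
contact_force: [-0.2, 0.2, -1.6]
width: 0.0286
```

```bash
sed -i 's/^G=((45,110,40)/G=((40,60,25)/' m.py; python3 est.py
```

```text
t 10.5333 pos [0.5826 0.0038 0.1753] yaw -0.278 tilt 0.006 F [-0.2  0.2 -1.6] w 0.0286
[([323.7, 213.0], 145), ([313.0, 231.3], 40), ([309.5, 238.6], 36)]
theta deg 65.8 foot along -0.1266 foot centre z 0.0865 low z 0.0754 res px 0.37 grip h 0.1106
```

>>> {"fn": "play_rows", "kwargs": {
  "series": [
    {"fingers":0.6,"dx":-1,"dy":0,"dz":-10,"turn":0},
    {"fingers":0.6,"dx":-1,"dy":0,"dz":-20,"turn":0},
    {"fingers":0.6,"dx":-1,"dy":0,"dz":-30,"turn":0},
    {"fingers":0.6,"dx":0,"dy":0,"dz":0,"turn":0}
  ]
}}

```text
clock: 10.92
position: [0.5794, 0.0041, 0.1135]
ee_rot: [-0.003, 0.99, -0.138, 0.002]
contact_force: [-1.8, 0.9, -2.6]
width: 0.0282
```

```bash
python3 est.py; python3 -c "
from w import *
print(al(get_state()['position']))"
```

```text
t 10.9167 pos [0.5794 0.0041 0.1135] yaw -0.277 tilt 0.006 F [-1.8  0.9 -2.6] w 0.0282
[([323.2, 226.7], 125), ([313.5, 243.9], 37), ([310.5, 250.8], 27)]
theta deg 67.0 foot along -0.1248 foot centre z 0.0216 low z 0.011 res px 0.46 grip h 0.1123
(np.float64(-0.0724), np.float64(-0.0007))
```

>>> {"fn": "play_rows", "kwargs": {
  "series": [
    {"fingers":0.6,"dx":0,"dy":0,"dz":-5,"turn":0},
    {"fingers":0.6,"dx":-2,"dy":-7.5,"dz":0,"turn":0},
    {"fingers":0.6,"dx":-2,"dy":-7.5,"dz":1,"turn":0},
    {"fingers":0.6,"dx":-2,"dy":-7.5,"dz":0,"turn":0},
    {"fingers":0.6,"dx":0,"dy":0,"dz":0,"turn":0}
  ]
}}

```text
clock: 11.38
position: [0.5771, -0.0216, 0.1163]
ee_rot: [-0.002, 0.991, -0.137, 0.007]
contact_force: [-0.6, 1.1, -1.4]
width: 0.0288
```

```bash
python3 est.py; python3 -c "
from w import *
print(al(get_state()['position']))"
```

```text
t 11.3833 pos [ 0.5771 -0.0216  0.1163] yaw -0.276 tilt 0.015 F [-0.6  1.1 -1.4] w 0.0288
[([314.3, 232.0], 124), ([304.5, 249.5], 39), ([300.6, 255.7], 32)]
theta deg 60.9 foot along -0.1547 foot centre z 0.0239 low z 0.0108 res px 0.05 grip h 0.1152
(np.float64(-0.0973), np.float64(0.0026))
```

>>> {"fn": "play_rows", "kwargs": {
  "series": [
    {"fingers":0.6,"dx":3,"dy":12,"dz":0,"turn":0},
    {"fingers":0.6,"dx":3,"dy":12,"dz":-3,"turn":0},
    {"fingers":0.6,"dx":0,"dy":0,"dz":-7,"turn":0},
    {"fingers":0.6,"dx":0,"dy":0,"dz":-3,"turn":0}
  ]
}}

```text
clock: 11.77
position: [0.5885, 0.0064, 0.1083]
ee_rot: [-0.005, 0.99, -0.139, 0.014]
contact_force: [-2.1, 4.9, 16.2]
width: 0.0288
```

```bash
python3 est.py; python3 -c "
from w import *
print(al(get_state()['position']))"
```

```text
t 11.7667 pos [0.5885 0.0064 0.1083] yaw -0.28 tilt 0.029 F [-2.1  4.9 16.2] w 0.0288
[([326.4, 229.6], 126), ([315.6, 245.9], 39), ([312.0, 252.3], 31)]
theta deg 64.3 foot along -0.1247 foot centre z 0.0236 low z 0.0119 res px 0.16 grip h 0.1081
(np.float64(-0.0675), np.float64(0.0055))
```

>>> {"fn": "play_rows", "kwargs": {
  "series": [
    {"fingers":0.6,"dx":-4,"dy":-7,"dz":0,"turn":0},
    {"fingers":0.6,"dx":-3,"dy":-8,"dz":-1,"turn":0},
    {"fingers":0.6,"dx":-2,"dy":-8,"dz":-1,"turn":0}
  ]
}}

```text
clock: 12.07
position: [0.5835, -0.0092, 0.1108]
ee_rot: [-0.009, 0.99, -0.137, 0.018]
contact_force: [-1.5, 3.6, 6.6]
width: 0.0286
```

```bash
python3 est.py; python3 -c "
from w import *
print(al(get_state()['position']))"
```

```text
t 12.0667 pos [ 0.5835 -0.0092  0.1108] yaw -0.276 tilt 0.04 F [-1.5  3.6  6.6] w 0.0286
[([320.6, 231.4], 111), ([313.5, 248.9], 34), ([311.6, 255.4], 21)]
theta deg 73.8 foot along -0.1246 foot centre z 0.0153 low z 0.0078 res px 0.45 grip h 0.1105
(np.float64(-0.0858), np.float64(0.0052))
```

It's pivoting about its foot edge: 64° to 74° with the foot fixed. Continuing.

>>> {"fn": "play_rows", "kwargs": {
  "series": [
    {"fingers":0.6,"dx":-4,"dy":-8,"dz":-1,"turn":0},
    {"fingers":0.6,"dx":-4,"dy":-8,"dz":-2,"turn":0},
    {"fingers":0.6,"dx":-3,"dy":-8,"dz":-2,"turn":0}
  ]
}}

```text
clock: 12.37
position: [0.5751, -0.0301, 0.1094]
ee_rot: [-0.011, 0.99, -0.136, 0.022]
contact_force: [-2.0, 1.5, 5.4]
width: 0.0286
```

```bash
python3 est.py; python3 -c "
from w import *
print(al(get_state()['position']))"
```

```text
t 12.3667 pos [ 0.5751 -0.0301  0.1094] yaw -0.273 tilt 0.048 F [-2.   1.5  5.4] w 0.0286
[([312.2, 234.4], 95), ([311.0, 252.9], 15)]
(np.float64(-0.1081), np.float64(0.0026))Traceback (most recent call last):
  File "est.py", line 29, in <module>
    if __name__=='__main__': run()
                             ~~~^^
  File "est.py", line 27, in run
    r=least_squares(lambda p:f(p,b),[.8,al(g)[0]-.06,.03]); th,a_,z=r.x
    return func(*args, **kwargs)
    vector_fun = VectorFunction(
        fun_wrapped,
    ...<6 lines>...
        workers=workers
    )
    self._update_fun()
    ~~~~~~~~~~~~~~~~^^
    self.f = self.fun_wrapped(xp_copy(self.x))
             ~~~~~~~~~~~~~~~~^^^^^^^^^^^^^^^^^
    return np.atleast_1d(self.fun(x))
                         ~~~~~~~~^^^
    return self.f(x, *self.args, **self.kwargs)
           ~~~~~~^^^^^^^^^^^^^^^^^^^^^^^^^^^^^^
  File "est.py", line 27, in <lambda>
    r=least_squares(lambda p:f(p,b),[.8,al(g)[0]-.06,.03]); th,a_,z=r.x
                             ~^^^^^
  File "est.py", line 25, in f
    return np.r_[vis(44.5e-3,47.5e-3,.0272,foot,th,0)-b[0],vis(20.5e-3,23.5e-3,.0272,foot,th,0)-b[1]]
                                                                                                ~^^^
IndexError: list index out of range
```

>>> {"fn": "play_rows", "kwargs": {
  "series": [
    {"fingers":0.6,"dx":-3,"dy":-8,"dz":-2,"turn":0},
    {"fingers":0.6,"dx":-3,"dy":-8,"dz":-2,"turn":0},
    {"fingers":0.6,"dx":-1,"dy":-3,"dz":-2,"turn":0}
  ]
}}

```text
clock: 12.67
position: [0.5709, -0.0457, 0.1079]
ee_rot: [-0.014, 0.99, -0.136, 0.025]
contact_force: [-3.1, 7.1, 17.9]
width: 0.0284
```

```bash
python3 pic.py l5
```

```text
t 12.6667 pos [ 0.5709 -0.0457  0.1079] yaw -0.273 tilt 0.058 F [-3.1  7.1 17.9] w 0.0284
along/across (np.float64(-0.1228), np.float64(0.003))
```

View pics/l5.png

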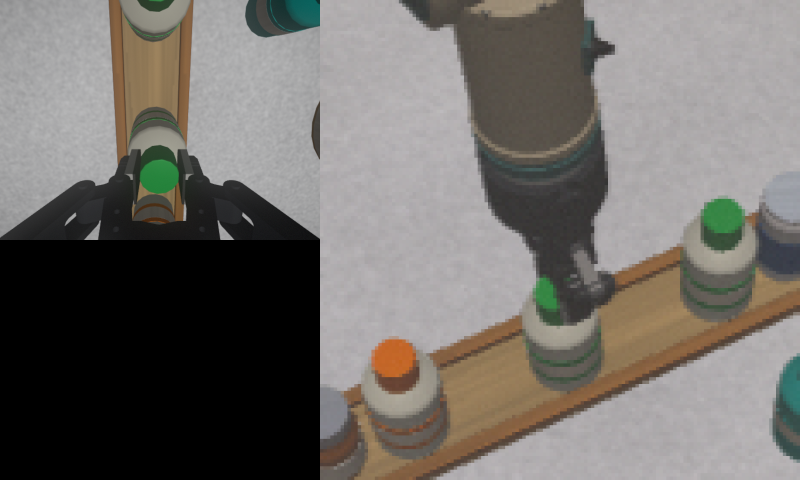

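It's standing upright at crop (560,340), about 125 mm from the mate, and the neighbours are untouched. I'll release so it settles flat, regrip lower on the cap, and carry it to the mate.

>>> {"fn": "play_rows", "kwargs": {
  "series": [
    {"fingers":0.25,"dx":0,"dy":0,"dz":0,"turn":0},
    {"fingers":0.0,"dx":0,"dy":0,"dz":0,"turn":0},
    {"fingers":-0.2,"dx":0,"dy":0,"dz":0,"turn":0},
    {"fingers":-0.2,"dx":0,"dy":0,"dz":0,"turn":0}
  ]
}}

```text
clock: 13.1
position: [0.5715, -0.044, 0.1079]
ee_rot: [-0.014, 0.991, -0.134, 0.026]
contact_force: [-0.5, 0.0, -0.3]
width: 0.0512
```

```bash
python3 - <<'E'
from w import *
s,X=tool(); print(al(s['position'])); w=get_image('wrist'); c=get_image('scene')
for b,a in blobs(w,(200,440,200,480),*G): 
    if a>100: print('w',b.round(),a,al(wz(b,w,s,X,.111)))
b=[b for b in blobs(c,(280,330,215,275),*G)]; print([(x.round(1).tolist(),int(a),al(at_z(x,c,.107))) for x,a in b])
t=get_image('top'); b=[b for b in blobs(t,(300,375,215,265),*G)]; print([(x.round(1).tolist(),int(a),al(at_z(x,t,.111))) for x,a in b])
E
```

```text
t 13.1 pos [ 0.5715 -0.044   0.1079] yaw -0.27 tilt 0.059 F [-0.5  0.  -0.3] w 0.0512
(np.float64(-0.121), np.float64(0.0031))
w [306. 227.] 121 (np.float64(-0.0794), np.float64(-0.0023))
w [306. 245.] 406 (np.float64(-0.0858), np.float64(-0.0022))
w [316. 334.] 6039 (np.float64(-0.1194), np.float64(0.0013))
[([307.6, 237.0], 79, (np.float64(-0.1331), np.float64(0.0075))), ([310.8, 253.7], 25, (np.float64(-0.1452), np.float64(0.0499)))]
[([336.9, 247.4], 14, (np.float64(-0.1369), np.float64(-0.0316)))]
```

>>> {"fn": "play_rows", "kwargs": {
  "series": [
    {"fingers":-0.2,"dx":-2,"dy":-2,"dz":-15,"turn":0},
    {"fingers":0.0,"dx":0,"dy":0,"dz":0,"turn":0},
    {"fingers":0.6,"dx":0,"dy":0,"dz":0,"turn":0},
    {"fingers":0.6,"dx":0,"dy":0,"dz":0,"turn":0},
    {"fingers":0.6,"dx":0,"dy":0,"dz":0,"turn":0},
    {"fingers":0.6,"dx":0,"dy":0,"dz":0,"turn":0}
  ],
  "squeeze": 40
}}

```text
clock: 13.75
position: [0.5669, -0.0455, 0.0979]
ee_rot: [-0.014, 0.991, -0.134, 0.023]
contact_force: [-0.5, -0.0, -1.2]
width: 0.0292
```

```bash
python3 -c "
from w import *
s,X=tool(); print(al(s['position']), al(np.array(s['position'])-.008*X[:,2]))"
```

```text
t 13.75 pos [ 0.5669 -0.0455  0.0979] yaw -0.27 tilt 0.054 F [-0.5 -0.  -1.2] w 0.0292
(np.float64(-0.1237), np.float64(-0.0009)) (np.float64(-0.124), np.float64(-0.0012))
```

>>> {"fn": "play_rows", "kwargs": {
  "series": [
    {"fingers":0.6,"dx":0,"dy":0,"dz":6,"turn":0},
    {"fingers":0.6,"dx":2,"dy":9,"dz":0,"turn":0},
    {"fingers":0.6,"dx":2,"dy":9,"dz":0,"turn":0},
    {"fingers":0.6,"dx":2,"dy":9,"dz":0,"turn":0},
    {"fingers":0.6,"dx":2,"dy":9,"dz":0,"turn":0},
    {"fingers":0.6,"dx":0,"dy":0,"dz":0,"turn":0}
  ]
}}

```text
clock: 14.25
position: [0.577, -0.0058, 0.1041]
ee_rot: [-0.015, 0.99, -0.135, 0.024]
contact_force: [-0.5, 1.1, -1.7]
width: 0.0286
```

```bash
python3 -c "
from w import *
s,X=tool(); print(al(s['position']), al(np.array(s['position'])-.008*X[:,2]))"
```

```text
t 14.25 pos [ 0.577  -0.0058  0.1041] yaw -0.271 tilt 0.057 F [-0.5  1.1 -1.7] w 0.0286
(np.float64(-0.0828), np.float64(-0.0021)) (np.float64(-0.0831), np.float64(-0.0025))
```

Now 15 mm more along and 2 mm across, then set down.

>>> {"fn": "play_rows", "kwargs": {
  "series": [
    {"fingers":0.6,"dx":4,"dy":7,"dz":0,"turn":0},
    {"fingers":0.6,"dx":3,"dy":6,"dz":0,"turn":0},
    {"fingers":0.6,"dx":0,"dy":0,"dz":-3,"turn":0},
    {"fingers":0.6,"dx":0,"dy":0,"dz":-2,"turn":0},
    {"fingers":0.6,"dx":0,"dy":0,"dz":-1,"turn":0}
  ]
}}

```text
clock: 14.67
position: [0.585, 0.0109, 0.1029]
ee_rot: [-0.014, 0.991, -0.133, 0.025]
contact_force: [-1.7, -2.3, 1.5]
width: 0.0286
```

```bash
python3 -c "
from w import *
s,X=tool(); print(al(s['position']), al(np.array(s['position'])-.008*X[:,2]))"
```

```text
t 14.6667 pos [0.585  0.0109 0.1029] yaw -0.267 tilt 0.057 F [-1.7 -2.3  1.5] w 0.0286
(np.float64(-0.0645), np.float64(0.001)) (np.float64(-0.0648), np.float64(0.0007))
```

>>> {"fn": "play_rows", "kwargs": {
  "series": [
    {"fingers":0.6,"dx":-1,"dy":-1,"dz":-3,"turn":0},
    {"fingers":0.6,"dx":0,"dy":0,"dz":-2,"turn":0}
  ]
}}

```text
clock: 14.83
position: [0.5849, 0.0106, 0.1026]
ee_rot: [-0.014, 0.991, -0.132, 0.026]
contact_force: [-4.8, 0.1, 10.8]
width: 0.0289
```

```bash
python3 pic.py l6
```

```text
t 14.8333 pos [0.5849 0.0106 0.1026] yaw -0.266 tilt 0.06 F [-4.8  0.1 10.8] w 0.0289
along/across (np.float64(-0.0649), np.float64(0.001))
```

View pics/l6.png

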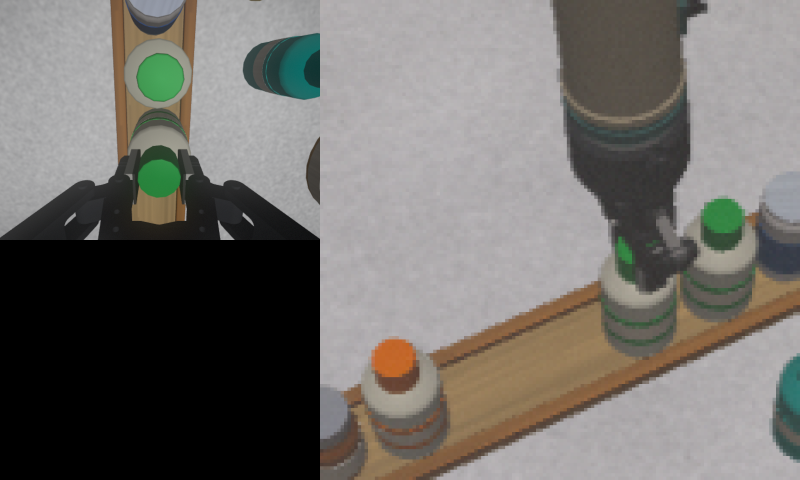

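The foot is catching about 5 mm high. The tool is tilted 0.06 rad toward +x, which carries the foot about 5 mm toward the right strip. I'll lift slightly, shift 5 mm the other way and lower again.

>>> {"fn": "play_rows", "kwargs": {
  "series": [
    {"fingers":0.6,"dx":0,"dy":0,"dz":4,"turn":0},
    {"fingers":0.6,"dx":-6,"dy":0,"dz":0,"turn":0},
    {"fingers":0.6,"dx":0,"dy":0,"dz":-4,"turn":0},
    {"fingers":0.6,"dx":0,"dy":0,"dz":-3,"turn":0},
    {"fingers":0.6,"dx":0,"dy":0,"dz":-2,"turn":0}
  ]
}}

```text
clock: 15.35
position: [0.5789, 0.0107, 0.0977]
ee_rot: [-0.014, 0.991, -0.132, 0.028]
contact_force: [0.4, 0.1, -1.8]
width: 0.0288
```

```bash
python3 -c "
from w import *
s,X=tool(); print(al(s['position']))"
```

```text
t 15.35 pos [0.5789 0.0107 0.0977] yaw -0.266 tilt 0.062 F [ 0.4  0.1 -1.8] w 0.0288
(np.float64(-0.0664), np.float64(-0.0048))
```

Past the strip height now and free of contact. Lowering until touch.

>>> {"fn": "play_rows", "kwargs": {
  "series": [
    {"fingers":0.6,"dx":0,"dy":0,"dz":-2,"turn":0},
    {"fingers":0.6,"dx":0,"dy":0,"dz":-2,"turn":0}
  ]
}}

```text
clock: 15.52
position: [0.5799, 0.0108, 0.0969]
ee_rot: [-0.014, 0.991, -0.132, 0.028]
contact_force: [-5.8, 0.3, 22.1]
width: 0.0292
```

>>> {"fn": "play_rows", "kwargs": {
  "series": [
    {"fingers":0.6,"dx":0,"dy":0,"dz":0.5,"turn":0},
    {"fingers":0.25,"dx":0,"dy":0,"dz":0,"turn":0},
    {"fingers":0.1,"dx":0,"dy":0,"dz":0,"turn":0},
    {"fingers":-0.2,"dx":0,"dy":0,"dz":0,"turn":0},
    {"fingers":-0.2,"dx":0,"dy":0,"dz":0,"turn":0},
    {"fingers":-0.2,"dx":0,"dy":0,"dz":10,"turn":0},
    {"fingers":-0.2,"dx":0,"dy":0,"dz":25,"turn":0},
    {"fingers":-0.2,"dx":0,"dy":0,"dz":40,"turn":0},
    {"fingers":-0.2,"dx":0,"dy":0,"dz":40,"turn":0},
    {"fingers":-0.2,"dx":-20,"dy":0,"dz":30,"turn":0},
    {"fingers":-0.2,"dx":-40,"dy":0,"dz":0,"turn":0},
    {"fingers":-0.2,"dx":-40,"dy":0,"dz":0,"turn":0},
    {"fingers":-0.2,"dx":-40,"dy":0,"dz":0,"turn":0},
    {"fingers":-0.2,"dx":0,"dy":0,"dz":0,"turn":0}
  ]
}}

```text
clock: 16.68
position: [0.4353, 0.0107, 0.2495]
ee_rot: [-0.014, 0.991, -0.132, 0.028]
contact_force: [-0.1, 1.3, -0.4]
width: 0.0512
```

```bash
python3 - <<'E'
from w import *
tool(); t=get_image('top'); c=get_image('scene')
G2=((45,110,40),(75,255,255))
for im,n,box in((t,'top',(225,345,190,285)),(c,'sc',(280,400,180,290))):
    for b,a in blobs(im,box,*G2): print(n,b.round(1),a,al(at_z(b,im,.107)))
    for b,a in blobs(im,(225,440,190,300),*O): print(n,'orange',b.round(1),a,al(at_z(b,im,.107)))
for l in('mate','other','jar','tin','brush','thread_cone','pin_tin'):
    print(l,[(round(m['p'],2),np.round(m['xy']).tolist()) for m in masks_of(c,l)[:5]])
E
```

```text
t 16.6833 pos [0.4353 0.0107 0.2495] yaw -0.266 tilt 0.063 F [-0.1  1.3 -0.4] w 0.0512
top [277.3 221.9] 138 (np.float64(-0.0004), np.float64(0.0))
top [307.7 227.4] 135 (np.float64(-0.0671), np.float64(0.0005))
top orange [389.7 243. ] 128 (np.float64(-0.2459), np.float64(-0.0004))
sc [357.  212.6] 93 (np.float64(0.0002), np.float64(0.0002))
sc [332.1 223.6] 96 (np.float64(-0.0664), np.float64(0.0006))
sc orange [261.2 254.1] 107 (np.float64(-0.2455), np.float64(0.0003))
mate [(0.94, [384.0, 266.0]), (0.76, [413.0, 245.0]), (0.6, [357.0, 225.0]), (0.59, [396.0, 182.0])]
other [(0.84, [265.0, 266.0])]
jar [(0.56, [241.0, 277.0])]
tin [(0.93, [378.0, 214.0])]
brush [(0.92, [188.0, 385.0])]
thread_cone [(0.67, [413.0, 150.0])]
pin_tin [(0.77, [158.0, 314.0])]
```

Both cameras put the cap centre 67 mm from the mate and 0.5 mm off the centre line, consistent with standing on the floor. The mate and the orange bottle read within 0.5 mm of their starts, so I'm signing off.

```bash
python3 - <<'E'
from w import *
t=get_image('top'); c=get_image('scene'); print(tri((307.7,227.4),t,(332.1,223.6),c)); print(sign_off())
E
```

```text
(array([0.584 , 0.0089, 0.1069]), 0.0008)
the job is handed in; nothing more can be done
None
```

The fallen bottle is standing free in the lane beside the green-capped mate, and the job is handed in at about 17 s on the robot's clock. `sign_off()` gave no verdict, so success rests on my own checks.

**How it went:**
- **First grip:** it held the cap so stiffly that the bottle rose almost level, so I lowered it again.
- **Raising it:** I regripped only the tip of the cap. Sharp upward starts swung the bottle up to about 66° from lying flat. I then finished raising it against the lane floor by its foot edge.
- **Placing it:** I released it, regripped lower on the cap and carried it to the mate. On the first set-down the foot caught a guide strip, so I shifted about 6 mm and set it down again, then opened the fingers and backed away.

**Last checks:**
- **Position:** both cameras put the cap centre 67 mm from the mate's axis, leaving about 13 mm between the bottles. It is 0.5 mm off the line between the mate and the orange bottle, which I used as the lane's centre line.
- **Standing on the floor:** the cap's triangulated height is 0.1069 m, which matches an upright bottle on the lane floor. I did not measure its tilt directly after release.
- **Other things:** the mate and the orange bottle read within 0.5 mm of their starts. The jar, tin, brush and thread cone were found within 2 px of where they began.
- **Pin tin:** the network's first scene reading was a misdetection on the tin. The last one, at (158,314), matches where the pin tin stood in the first picture.
- **Robot:** it is clear of everything.

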